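# Dose one grinding ball from the carousel

### The arm

A 6-joint arm with a two-finger parallel gripper is mounted at the origin on the work surface. World frame = base frame: x ahead of the robot, y to its left, z up, the work surface at z = 0. Lengths are in m, angles in rad, forces in N, time in s.
With the tool pointing down it reaches from about 0.425 to 0.95 m from the base axis. Payload 3.5 kg.
Tool frame: the origin (TCP) lies at the very end of the fingers, on their centre line; the grasp point (between the pads) lies 19 mm behind it; z points along the fingers, y is the direction in which the jaws open and shut (so a half turn about z gives the same grasp; the last joint's range is limited). The gripper opens to 85 mm and grips with 20 to 120 N. Pads are 22 mm wide; open, the fingers measure 114 mm over their backs; the gripper's body (76 mm by 85 mm) begins 54 mm behind the grasp point. The pads swing forward as they close: fully open they stand 13 mm farther back than shut.
Start: joints at [-1.49, 0.286, 1.577, -0, 1.279, -0.15], TCP at [0.154, -0.657, 0.231] pointing down, gripper open.
Joint ranges: [-2.77, 2.77], [-0.9, 2.22], [0.21, 2.48], [-1.53, 4.67], [0.24, 2.81], [-2.84, 2.84]. Speed limits (rad/s): [2.79, 2.79, 3.14, 3.14, 3.14, 3.14].

### API

Orientations are given as a unit quaternion [x, y, z, w].
In Python, from plant import get_state, read_camera, sign_off gives the robot as it stands.
- The arm moves only by the tool step_arm, never from a script. Its argument "targets" is a list that holds one entry, the list of rows, each a list of 5 numbers: the opening, from 0 (shut) to 1 (fully open), then the shift along the tool's x, y, z each as a share of 4 cm, from -1 to 1, then the turn about the tool's z as a share of 5 degrees, from -1 to 1. A call has 1 to 10 rows; each row shifts and turns the commanded pose from where the row before left it, along the tool's axes as they then stand; what a row does not reach is not made up. A row lasts 1/12 s, in which the tool goes at most 41.7 mm and 7.16 degrees, less where a joint would pass 70% of its speed; a pose out of reach is approached as far as the arm can. A call with a number of a shift or a turn outside -1 to 1 is refused whole. A call with a gripper value outside its range is refused whole. The fingers move at their own pace and stop on an object; "squeeze" is the grip in N (left out, the last holds). Time passes only in rows, so rows that do not move let the fingers close. It gives the time, the measured TCP pose, the force and the opening at its end, in the units of the state.
- get_state(): the state, without advancing time (a new reading comes with each control period).
- read_camera(name): name is "scene" or "top" or "wrist"; returns a dict with "pixels" (420x560x3 uint8, red, green, blue), "range_z" (420x560 float32, m along the optical axis (not along the pixel's ray), 0 where there is no reading), "mtx" (3x3 intrinsics, pixels), "k1" (the pictures are not rectified: a ray, as slopes to the right and down, at radius r is drawn at 1 + k1 r^2 times it, then the intrinsics apply), "rvec" (rotation vector, rad) and "tvec" (3), from world to camera coordinates, as OpenCV has them. Camera axes: x right, y down, z forward; pixel columns grow to the right and rows downward; lengths in m; the calibration is good to about 2 mm. A picture is of the moment at which its call begins.
- sign_off(): hands the job in, once; it reports no verdict.
The state is a dict: "time": time; "qpos": joint angles; "dq": joint speeds; "joint_efforts": joint torques, N m; "eef_pos": TCP position; "tcp_rot": TCP orientation; "contact_force": force on the tool from outside, world axes, zero at the start; "wrist_torque": the same for the moment, N m; "opening": opening from 0.0 (shut) to 1.0 (fully open).
Only numpy, scipy, OpenCV 4.12 (cv2) and the standard library are available. Lean on these libraries where they do the work, as an engineer would, in place of code of your own. Each camera call takes 0.05 s, during which the arm holds its last target.

### The job

On the ball-dosing station, turn the wheel by its black grip bar until the pocket with the orange ball stands over the tipping flap above the chute. Then press the green paddle down to tip the orange ball out into the steel jar, and let the paddle come back up by itself. The white balls must stay in the wheel, and the jar and the other things on the deck must stay where they are.

Things in the scene. Friction and masses are not known exactly. Their poses are not given: they have to be found in the camera images.
- station: Fixed ball-dosing station, 190 mm square, white pedestal under an aluminium plate whose top is 160 mm above the deck. Origin on the deck exactly under the wheel's axis; its z is up, its x points from the axis to the chute and the jar, its y to the left of that. The paddle is on its -y side. A slot 52 mm wide runs in the plate along x from 8 mm to beyond the wheel's rim, centred on y = 0, and is filled flush by the steel tipping flap.
- drop (a point): Point over the flap where the centre of a ball must be brought to be tipped out: on the station's x axis, 62 mm from the wheel's axis, 178 mm above the deck. Two green stripes on the plate lie either side of the slot. The slot lets a 36 mm ball through if its centre is within 8 mm of this point.
- wheel_grip (a point): Point on the wheel's vertical axis, in the black grip bar (60 mm long along this frame's x, 18 mm thick along y, 55 mm tall), 15 mm below the bar's top, 227 mm above the deck; the frame turns with the wheel. The bar stands on a grey wheel of 180 mm diameter whose top is 187.5 mm above the deck; balls in it stand up to 196 mm.
- wheel (a joint): Angle of the wheel (rad), positive anticlockwise seen from above, stops at -2.6 and 2.6, about 0 at the start. It has friction (about 0.1 N m) and stays where left. Seven pockets, open above and below, 51.4 degrees apart on a 62 mm circle, carry balls round over the plate; a ball has about 2 mm of play, so it lags by up to 3 degrees. At the start four pockets hold a ball, at about 26 and 77 degrees to either side of the drop point; which of them is the orange one varies.
- orange_ball_center (a point): Centre of the orange ball, 36 mm diameter, about 50 to 100 g, the one to dose. Its axes mean nothing.
- white_ball_1_center (a point): Centre of a white ball, 36 mm diameter, in a pocket of the wheel; to stay there.
- white_ball_2_center (a point): Centre of a second white ball, same size; to stay in its pocket.
- white_ball_3_center (a point): Centre of a third white ball, same size; to stay in its pocket.
- paddle (a point): Centre of the top face of the green paddle, a plate 50 x 50 x 8 mm beside the wheel, 155 mm from the wheel's axis towards the station's -y, 200 mm above the deck at rest. At rest it slopes up by 20 degrees towards the station's +x; it is level half-way down. Pressed fully, it is about 42 mm lower and 18 mm further along the station's +x, sloping down by 20 degrees. It needs about 2 N to start and 5 N at the bottom, and springs back up.
- flap_hinge (a point): Point on the hinge line of flap and paddle, beside the wheel under the paddle's inner end: 8 mm along x and -155 mm along y in the station's frame, 154 mm above the deck. The hinge line is parallel to the station's y; the paddle's centre swings round it at about 67 mm.
- flap (a joint): Angle of flap and paddle (rad): 0 shut (flap flush with the plate, paddle up), 0.70 fully tipped (stop). A ball over the flap rolls out beyond about 0.55; hold it down for about a second. A spring shuts it.
- jar_in (a point): Centre of the inner floor of the open steel jar, 94 mm outside diameter, 86 mm inside, 60 mm tall, 6 mm floor, 600 g, loose on the deck under the end of the chute, 152 mm from the wheel's axis.
- tip_box: Bystander: grey pipette-tip box with yellow top, 126 x 86 x 71 mm, origin under its centre.
- well_plate: Bystander: white well plate, 127 x 85 x 15 mm, origin under its centre.
- reservoir: Bystander: open aluminium reservoir with partitions, 120 x 85 x 70 mm, origin under its centre.
- tube_rack: Bystander: white rack with tubes, 160 x 80 x 75 mm, origin under its centre.

How it is judged:
On the way, in this order (a step that is already met when the one before it is completed fails the run):
1. the wheel stands still with the orange ball within 9 mm of the drop point, the flap shut (horizontal distance between orange_ball_center and drop below 0.009 m and value of joint flap below 0.08 rad and velocity of joint wheel between -0.1 and 0.1 rad/s), for 0.2 s.
2. the flap is tipped by more than 0.4 rad (value of joint flap above 0.4 rad), for 0.05 s.
At the end, for the whole second after the job is handed in: The orange ball lies at rest inside the jar (centre within 32 mm of the jar's middle and below 45 mm), the flap has sprung shut (under 0.08 rad) and all three white balls are still in the wheel on the plate (horizontal distance between orange_ball_center and jar_in below 0.032 m and height (world z) of orange_ball_center below 0.045 m and linear speed of orange_ball below 0.05 m/s and value of joint flap below 0.08 rad and height (world z) of white_ball_1_center between 0.17 and 0.19 m and height (world z) of white_ball_2_center between 0.17 and 0.19 m and height (world z) of white_ball_3_center between 0.17 and 0.19 m); the robot touches nothing.
It fails at once if a white ball leaves the wheel (height (world z) of any of white_ball_1_center, white_ball_2_center, white_ball_3_center below 0.166 m or height (world z) of any of white_ball_1_center, white_ball_2_center, white_ball_3_center above 0.21 m).
It fails at once if the orange ball is lifted out of the wheel (height (world z) of orange_ball_center above 0.21 m).
It fails at once if the jar is shifted by more than 30 mm (distance of jar_in from where it was at the start of the episode above 0.03 m).
It fails at once if a bystander is shifted by more than 30 mm (distance of any of tip_box, well_plate, reservoir, tube_rack from where it was at the start of the episode above 0.03 m).
It also fails if it takes over 64 s, if anything falls off the work surface, if the arm or the gripper's body presses on something with over 40 N, if the wrist force passes 120 N, or if a joint passes its speed limit or range.

## Working session

There is one attempt and no reset: what is moved stays moved. The work goes in short steps, Python scripts to look and compute and a tool call to move; the robot and the scene stay as the last step left them, time stands still between calls to the robot, and variables do not carry over. Pictures are saved under pics/ and viewed, and the job is handed in when it is done.

Besides the shell and the picture viewer there is one more tool, called after ">>>" in YAML: its name, and indented under it one key for each argument. step_arm: Moves the arm, as the interface text tells. Shift numbers are shares of 4 cm and turn numbers shares of 5 degrees, none past 1 either way. Its arguments: {"type":"object","properties":{"targets":{"type":"array"},"squeeze":{"type":"number"}},"required":["targets"]}

```bash
mkdir -p pics; ls
cat > h.py <<'E'
import numpy as np,cv2
from plant import *
def save(n,c):
    cv2.imwrite(f'pics/{n}.png',c['pixels'][:,:,::-1])
def cam(c):
    R=cv2.Rodrigues(np.array(c['rvec'],float))[0];return R,np.array(c['tvec'],float).ravel()
def ray(c,u,v):
    K=np.array(c['mtx']);x=(u-K[0,2])/K[0,0];y=(v-K[1,2])/K[1,1]
    rd=np.hypot(x,y);r=rd
    for _ in range(30): r=rd/(1+c['k1']*r*r)
    s=r/rd if rd>0 else 1
    R,t=cam(c);return -R.T@t, R.T@np.array([x*s,y*s,1])
def onplane(c,u,v,z):
    o,d=ray(c,u,v);return o+d*(z-o[2])/d[2]
def bydepth(c,u,v):
    o,d=ray(c,u,v);return o+d*c['range_z'][int(round(v)),int(round(u))]
def proj(c,p):
    R,t=cam(c);q=R@np.array(p)+t;x,y=q[0]/q[2],q[1]/q[2];f=1+c['k1']*(x*x+y*y)
    K=np.array(c['mtx']);return K[0,0]*x*f+K[0,2],K[1,1]*y*f+K[1,2]
E
python3 - <<'E'
from h import *
import pickle
cs={n:read_camera(n) for n in('scene','top','wrist')}
for n in cs: save(n+'0',cs[n]); o,d=ray(cs[n],280,210); print(n,o,d,cs[n]['k1'])
pickle.dump(cs,open('c0.pkl','wb'));print(get_state())
E
```

```text
pics
scene [1.09780872 0.12914923 1.09802034] [-0.52356884 -0.12934365 -0.84214798] -0.05029478264841026
top [ 0.4117318  -0.01987639  1.40317739] [ 0.07322363 -0.00900135 -0.99731579] -0.14258335453192789
wrist [ 0.22344953 -0.64194656  0.37187968] [-0.26899172 -0.082119   -0.95988842] 0.009154803607753722
{'time': 0.15, 'qpos': array([-1.49000710e+00,  2.86991191e-01,  1.57781330e+00, -2.08119611e-05,
        1.27857811e+00, -1.50022778e-01]), 'dq': array([ 0.0007366 , -0.00393021, -0.00493799, -0.00032818,  0.00021368,
        0.00100132]), 'joint_efforts': array([ 8.79442923e-04, -4.06602609e+01, -2.93138552e+01, -9.52205073e-05,
        3.93321810e-03,  5.27641291e-07]), 'eef_pos': array([ 0.15438707, -0.65659951,  0.23026042]), 'tcp_rot': array([ 9.93347371e-01,  1.15152940e-01,  2.10186543e-05, -8.94780122e-04]), 'contact_force': array([-0.8360898 , -0.20690027,  0.51959521]), 'wrist_torque': array([-0.06650469, -0.00417904,  0.03448894]), 'opening': 0.9968856839538698}
```

View pics/scene0.png

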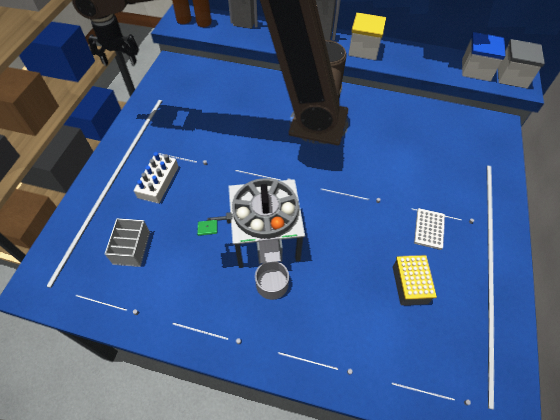

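View pics/top0.png

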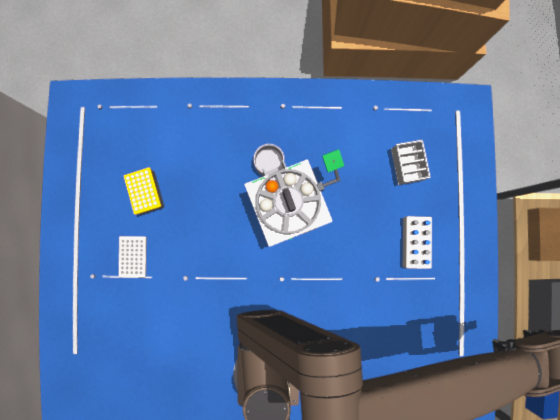

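The scene picture shows the wheel at about (265,208), the orange ball at (278,223), the green paddle at (207,227) and the jar at (272,280). In the top view the bar is at (289,200), orange at (272,186), the paddle at (333,160) and the jar at (268,158). Next I measure these.

Run:
```python
from h import *
import pickle
cs=pickle.load(open('c0.pkl','rb'))
def blobs(m,amin):
    n,l,s,ce=cv2.connectedComponentsWithStats(m.astype(np.uint8));return [(tuple(ce[i].round(1)),s[i,4],l==i) for i in range(1,n) if s[i,4]>=amin]
for n in('top','scene'):
    c=cs[n];hsv=cv2.cvtColor(c['pixels'],cv2.COLOR_RGB2HSV);H,S,V=[hsv[:,:,i].astype(int) for i in range(3)]
    roi=np.zeros(H.shape,bool)
    if n=='top': roi[130:250,235:350]=1
    else: roi[165:310,180:320]=1
    print(n)
    for nm,m,z in(('orange',(H<14)&(S>160)&(V>120),.178),('green',(H>50)&(H<75)&(S>150)&(V>60),.2),('black',(V<45),.242),('white',(S<30)&(V>190),.178)):
        for ce,a,k in blobs(m&roi,12):
            vs,us=np.nonzero(k); P=np.array([bydepth(c,u,v) for u,v in zip(us,vs)])
            r=cv2.minAreaRect(np.stack([us,vs],1).astype(np.float32))
            print(nm,ce,a,onplane(c,*ce,z).round(4),'depthmed',np.median(P,0).round(4),r)
c=cs['top']
for sc,n in((6,'top'),(5,'scene')):
    im=cs[n]['pixels'][:,:,::-1]; im=im[140:260,225:350] if n=='top' else im[170:300,180:320]
    cv2.imwrite(f'pics/{n}_zoom.png',cv2.resize(im,None,fx=4.5,fy=4.5,interpolation=cv2.INTER_CUBIC))
```

```text
top
green (np.float64(332.8), np.float64(160.4)) 278 [ 0.6374 -0.1742  0.2   ] depthmed [ 0.6375 -0.1742  0.1994] ((332.8500061035156, 160.55001831054688), (17.39252281188965, 16.443843841552734), 71.56504821777344)
white (np.float64(262.5), np.float64(171.3)) 695 [0.6087 0.0183 0.178 ] depthmed [0.6502 0.0225 0.009 ] ((258.5524597167969, 176.67193603515625), (23.98573112487793, 58.594970703125), 30.529706954956055)
white (np.float64(305.1), np.float64(170.0)) 230 [ 0.6135 -0.0997  0.178 ] depthmed [ 0.6172 -0.1016  0.1604] ((307.1450500488281, 169.25128173828125), (29.15253448486328, 15.835945129394531), 30.256441116333008)
white (np.float64(296.6), np.float64(213.4)) 1675 [ 0.4927 -0.0767  0.178 ] depthmed [ 0.4908 -0.0749  0.1617] ((288.7413635253906, 204.6034393310547), (62.57933044433594, 68.15019226074219), 68.19859313964844)
white (np.float64(307.8), np.float64(188.7)) 140 [ 0.5613 -0.1073  0.178 ] depthmed [ 0.5588 -0.1066  0.1897] ((307.7500305175781, 188.7500457763672), (19.091880798339844, 9.899494171142578), 45.0)
white (np.float64(263.3), np.float64(188.2)) 15 [0.5616 0.
[... 3529 characters left out ...]
6505126953125), (37.71036148071289, 19.87004852294922), 34.11447525024414)
white (np.float64(256.1), np.float64(223.9)) 100 [ 0.5845 -0.0618  0.178 ] depthmed [ 0.5935 -0.0587  0.1933] ((255.9500274658203, 223.65000915527344), (11.067971229553223, 10.75174331665039), 18.434947967529297)
white (np.float64(271.9), np.float64(256.4)) 122 [0.665  0.0037 0.178 ] depthmed [ 0.6192 -0.01    0.0804] ((271.8538513183594, 256.3307800292969), (9.054535865783691, 13.519784927368164), 82.87498474121094)
white (np.float64(272.7), np.float64(281.4)) 399 [0.7293 0.0235 0.178 ] depthmed [0.6611 0.0046 0.0073] ((272.6999816894531, 281.39996337890625), (19.374725341796875, 24.74873924255371), 81.8698959350586)
```

```bash
sleep 0.1
```

```text
(no output)
```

View pics/top_zoom.png

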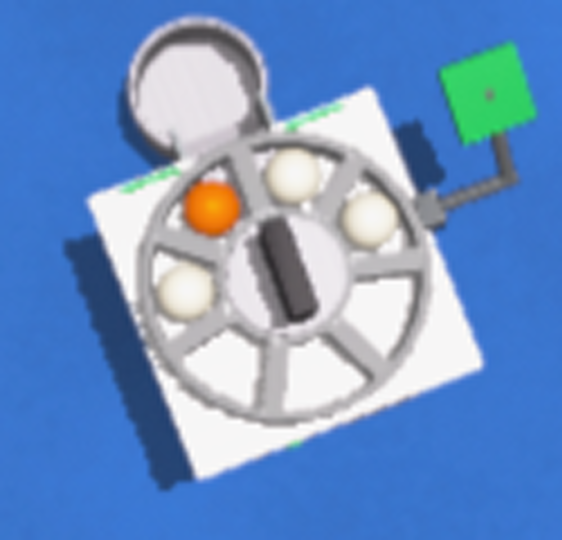

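View pics/scene_zoom.png

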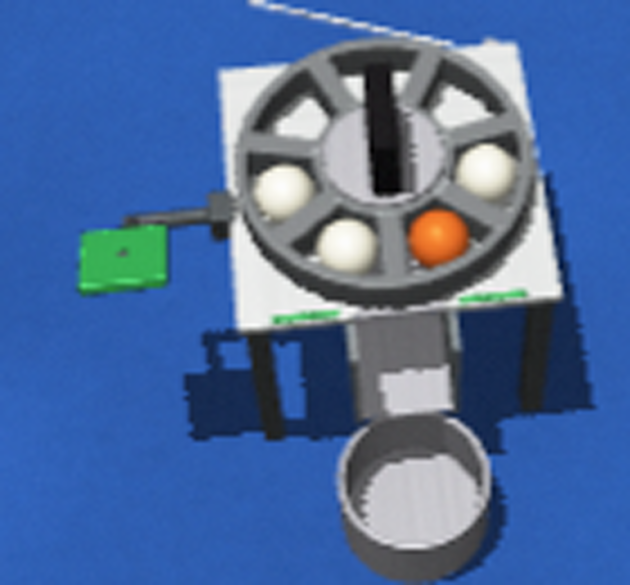

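Run:
```python
from h import *
import pickle
cs=pickle.load(open('c0.pkl','rb'))
c=cs['top'];h=cv2.cvtColor(c['pixels'],cv2.COLOR_RGB2HSV)
m=np.zeros(h.shape[:2],np.uint8);m[182:218,276:304]=(h[182:218,276:304,2]<105)
n,l,s,ce=cv2.connectedComponentsWithStats(m);i=1+np.argmax(s[1:,4]);print(ce[i],s[i])
vs,us=np.nonzero(l==i);P=np.array([bydepth(c,u,v) for u,v in zip(us,vs)]);
k=P[:,2]>.236;print(k.sum());P=P[k]
q=np.array([onplane(c,u,v,.242)[:2] for u,v in zip(us[k],vs[k])]);r=cv2.minAreaRect((q*1000).astype(np.float32));print('bar top',q.mean(0),r)
c2=cs['scene']
cor=[(373,88),(90,200),(197,480),(483,365)]
C=np.array([onplane(c,u/4.5+225-.4,v/4.5+140-.4,.16) for u,v in cor])[:,:2];print('corners',C.round(4),'centre',C.mean(0),'sides',[np.linalg.norm(C[j]-C[j-1]).round(4) for j in range(4)])
xd=(C[0]+C[1]-C[2]-C[3]);xd/=np.linalg.norm(xd);print('xdir deg',np.degrees(np.arctan2(xd[1],xd[0])))
ax=C.mean(0)
# oranges
for n in cs:
    c=cs[n];h=cv2.cvtColor(c['pixels'],cv2.COLOR_RGB2HSV);
    m=((h[:,:,0]<16)&(h[:,:,1]>150)&(h[:,:,2]>100)).astype(np.uint8)
    if n=='top': m[:,:240]=0;m[:,350:]=0
    if n=='scene': m[:160]=0;m[310:]=0;m[:,:200]=0;m[:,330:]=0
    nn,l,s,ce=cv2.connectedComponentsWithStats(m)
    for j in range(1,nn):
        if s[j,4]>50: print(n,ce[j],s[j,4],onplane(c,*ce[j],.178).round(4))
# jar rim top
c=cs['top']
print('jar approx',onplane(c,198/4.5+225-.4,90/4.5+140-.4,.06))
for a in [19,20,21,22,23,24,25]:
  pass
pd=np.array([.6375,-.1745])
d=pd-ax;print('paddle rel',np.linalg.norm(d),np.degrees(np.arctan2(d[1],d[0])))
```

```text
[287.94478528 200.04907975] [282 189  13  23 163]
130
bar top [ 0.52521635 -0.05198412] ((525.4072875976562, -51.959571838378906), (58.177486419677734, 16.096940994262695), 20.23488426208496)
corners [[ 6.475e-01 -1.076e-01]
 [ 5.751e-01  6.860e-02]
 [ 4.018e-01  4.000e-04]
 [ 4.742e-01 -1.765e-01]] centre [ 0.52465505 -0.05375618] sides [np.float64(0.1866), np.float64(0.1905), np.float64(0.1863), np.float64(0.1912)]
xdir deg 21.576280851297785
scene [276.87401575 222.23622047] 127 [ 0.5651 -0.0103  0.178 ]
top [271.19277108 185.96385542] 83 [ 0.568  -0.0061  0.178 ]
jar approx [0.66388044 0.00383934 0.06      ]
paddle rel 0.1652666132347286 -46.93673638880365
```

View pics/wrist0.png

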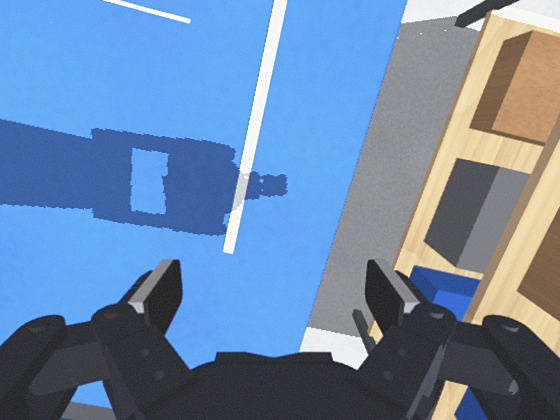

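>>> step_arm:
  targets:
    - [[1,0,0,-1,-0.83],[1,0,0,-1,-0.83],[1,0.5,-0.4,0,0],[1,0.7,-0.5,0,0],[1,0.7,-0.5,0,0],[1,0.7,-0.5,0,0],[1,0.7,-0.5,0,0],[1,0.7,-0.5,0,0],[1,0.7,-0.5,0,0],[1,0.7,-0.5,0,0]]

```text
time: 0.98
eef_pos: [0.2987, -0.431, 0.3109]
tcp_rot: [0.982, 0.187, -0.0, -0.0]
contact_force: [1.0, 0.6, -0.2]
opening: 0.997
```

>>> step_arm:
  targets:
    - [[1,0.7,-0.5,0,0],[1,0.7,-0.5,0,0],[1,0.7,-0.5,0,0],[1,0.7,-0.5,0,0],[1,0.7,-0.5,0,0],[1,0.7,-0.5,0,0],[1,0.5,-0.5,0,0],[1,0.3,-0.3,0,0],[1,0,0,0,0],[1,0,0,0,0]]

```text
time: 1.82
eef_pos: [0.4285, -0.2173, 0.3111]
tcp_rot: [0.982, 0.188, -0.0, 0.0]
contact_force: [-0.4, -1.0, -0.7]
opening: 1.001
```

>>> step_arm:
  targets:
    - [[1,0.7,-0.6,0,0],[1,0.7,-0.6,0,0],[1,0.7,-0.6,0,0],[1,0.7,-0.5,0,0],[1,0.6,-0.4,0,0],[1,0.35,-0.24,0,0],[1,0,0,0,0],[1,0,0,0,0]]

```text
time: 2.48
eef_pos: [0.5248, -0.0543, 0.3109]
tcp_rot: [0.982, 0.187, -0.001, 0.0]
contact_force: [0.1, -0.5, 0.4]
opening: 0.997
```

Run:
```python
from h import *
import pickle
s=get_state();print(s['eef_pos'],s['tcp_rot'],s['qpos'])
c=read_camera('wrist');save('wrist1',c);pickle.dump(c,open('w1.pkl','wb'))
```

```text
[ 0.52480965 -0.05429313  0.31086145] [ 9.82388253e-01  1.86849870e-01 -6.44709654e-04  1.73710089e-04] [-2.95074712e-01 -9.43812129e-02  1.84232897e+00 -9.20813688e-04
  1.39462551e+00  8.99974239e-01]
```

View pics/wrist1.png

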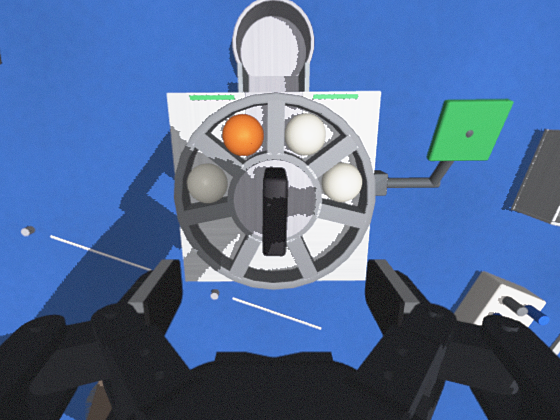

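The wrist view shows the bar at (275,210), nearly aligned with the jaws. Orange is at (242,134), with the stripes at (212,98) and (335,97). I'll refine the axis and angle from this picture.

Run:
```python
from h import *
import pickle
c=pickle.load(open('w1.pkl','rb'));h=cv2.cvtColor(c['pixels'],cv2.COLOR_RGB2HSV);H,S,V=[h[:,:,i].astype(int) for i in range(3)]
def comp(m,box,z,nm):
    mm=np.zeros(H.shape,np.uint8);u0,u1,v0,v1=box;mm[v0:v1,u0:u1]=m[v0:v1,u0:u1]
    n,l,s,ce=cv2.connectedComponentsWithStats(mm);i=1+np.argmax(s[1:,4])
    vs,us=np.nonzero(l==i);q=np.array([onplane(c,u,v,z)[:2] for u,v in zip(us,vs)])
    r=cv2.minAreaRect((q*1000).astype(np.float32));print(nm,ce[i].round(1),s[i,4],onplane(c,*ce[i],z).round(4)[:2],r);return onplane(c,*ce[i],z)[:2]
o=comp((H<16)&(S>150),(215,270,105,160),.178,'orange')
g=(H>45)&(H<80)&(S>100)
p=comp(g,(420,520,90,170),.2,'paddle')
g1=comp(g,(180,240,90,105),.16,'s1');g2=comp(g,(305,370,90,105),.16,'s2')
R=c['range_z']
us,vs=np.meshgrid(np.arange(255,300),np.arange(155,265));P=np.array([bydepth(c,u,v) for u,v in zip(us.ravel(),vs.ravel())])
k=abs(P[:,2]-.242)<.006;r=cv2.minAreaRect((P[k,:2]*1000).astype(np.float32));print('bar',k.sum(),P[k].mean(0),r)
C=np.array([onplane(c,*x,.16)[:2] for x in((167,93),(381,92),(380,280),(186,282))]);print(C.round(4),C.mean(0))
d=g1-g2;print('stripe line deg',np.degrees(np.arctan2(d[1],d[0]))-90)
ax=P[k].mean(0)[:2]
for nm,q in(('o',o),('p',p),('mid stripes',(g1+g2)/2)): print(nm,np.linalg.norm(q-ax),np.degrees(np.arctan2(*(q-ax)[::-1])))
cc=cv2.minAreaRect
```

```text
orange [242.3 134.7] 1228 [ 0.569  -0.0093] ((568.8906860351562, -9.41115951538086), (34.464664459228516, 33.79009246826172), 20.903533935546875)
paddle [468.  129.1] 3903 [ 0.6397 -0.1749] ((639.08056640625, -175.83499145507812), (46.461978912353516, 58.86076354980469), 21.40880012512207)
s1 [211.6  97.1] 183 [0.5882 0.0285] ((588.3340454101562, 28.322830200195312), (3.3511505126953125, 39.23175048828125), 21.56298065185547)
s2 [335.1  96.2] 153 [ 0.6291 -0.0734] ((629.2353515625, -73.27629852294922), (3.345019817352295, 39.07725143432617), 21.422143936157227)
bar 1928 [ 0.52925339 -0.05481718  0.24131875] ((527.8905639648438, -55.25896072387695), (58.899723052978516, 17.972280502319336), 20.543210983276367)
[[ 0.5769  0.0664]
 [ 0.6471 -0.1097]
 [ 0.4806 -0.1935]
 [ 0.4034 -0.0042]] [ 0.52698403 -0.06025035]
stripe line deg 21.89394298553117
o 0.06047770377579224 48.86160475745194
p 0.16319545698416105 -47.386307899748005
mid stripes 0.08575111716418617 22.186312922365552
```

>>> step_arm:
  targets:
    - [[1,0.05,0.02,0.6,0],[1,0,0,0.6,0],[1,0,0,0.6,0],[1,0,0,0.5,0],[1,0,0,0.25,0],[1,0,0,0,0],[0.5,0,0,0,0],[0.4,0,0,0,0],[0.3,0,0,0,0],[0.3,0,0,0,0]]
  squeeze: 30

```text
time: 3.37
eef_pos: [0.5278, -0.0539, 0.211]
tcp_rot: [0.982, 0.187, 0.001, 0.001]
contact_force: [-0.1, -0.2, 0.2]
opening: 0.454
```

>>> step_arm:
  targets:
    - [[0.2,0,0,0,0],[0.1,0,0,0,0],[0.1,0,0,0,0],[0.1,0,0,0,0],[0.1,0,0,0,0],[0.1,0,0,0,0],[0.1,0,0,0,0],[0.1,0,0,0,0]]

```text
time: 4.03
eef_pos: [0.5276, -0.0541, 0.2104]
tcp_rot: [0.982, 0.187, 0.001, 0.001]
contact_force: [0.1, -3.4, 5.5]
opening: 0.208
```

>>> step_arm:
  targets:
    - [[0.1,0,0,0,0.4],[0.1,0,0,0,0.5],[0.1,0,0,0,0.6],[0.1,0,0,0,0.6],[0.1,0,0,0,0.6],[0.1,0,0,0,0.6],[0.1,0,0,0,0.6],[0.1,0,0,0,0.5],[0.1,0,0,0,0.4],[0.1,0,0,0,0.4]]

```text
time: 4.87
eef_pos: [0.5276, -0.0546, 0.2104]
tcp_rot: [0.999, -0.04, 0.001, 0.001]
contact_force: [-0.5, -5.8, 5.0]
opening: 0.203
```

>>> step_arm:
  targets:
    - [[0.1,0,0,0,0],[0.1,0,0,0,0],[0.1,0,0,0,0],[0.1,0,0,0,0]]

```text
time: 5.2
eef_pos: [0.5277, -0.0546, 0.2104]
tcp_rot: [0.999, -0.039, 0.001, 0.001]
contact_force: [-0.0, -5.7, 5.0]
opening: 0.207
```

```bash
cat > m.py <<'E'
from h import *
import sys
s=get_state();print(s['eef_pos'],2*np.degrees(np.arctan2(s['tcp_rot'][1],s['tcp_rot'][0])),s['contact_force'])
ax=np.array([.527,-.054]);a=np.radians(21.9)
ex=np.array([np.cos(a),np.sin(a)]);ey=np.array([-ex[1],ex[0]])
for n,box in(('scene',(220,320,170,260)),('wrist',(100,420,40,300)),('top',(240,320,160,240))):
    c=read_camera(n);save(n+sys.argv[1],c)
    h=cv2.cvtColor(c['pixels'],cv2.COLOR_RGB2HSV);m=((h[:,:,0]<16)&(h[:,:,1]>150)&(h[:,:,2]>90))
    mm=np.zeros(m.shape,np.uint8);u0,u1,v0,v1=box;mm[v0:v1,u0:u1]=m[v0:v1,u0:u1]
    nn,l,st,ce=cv2.connectedComponentsWithStats(mm)
    if nn>1:
        i=1+np.argmax(st[1:,4]);p=onplane(c,*ce[i],.178)[:2]-ax;print(n,ce[i],st[i,4],'station xy',p@ex,p@ey)
E
python3 m.py 2
```

```text
[ 0.52765455 -0.05456175  0.21038124] -4.5128226888336815 [-2.58928444e-03 -5.68347361e+00  5.00140404e+00]
scene [267.18032787 225.35245902] 122 station xy 0.05822998942304885 -0.00012477622356268323
wrist [221.21165169 145.20483421] 3227 station xy 0.06408753144128523 -0.001403860753575925
```

View pics/wrist2.png

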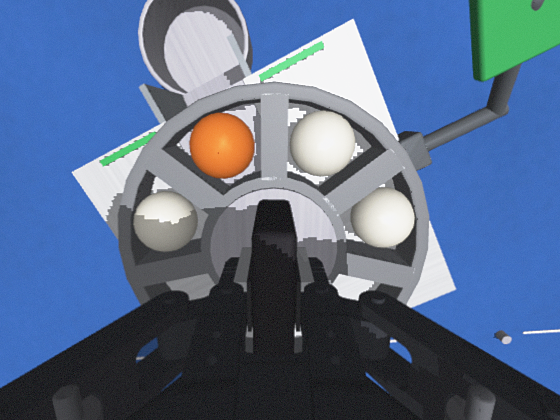

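Orange stands within about 4 mm of the drop point in both views, at (221,145) between the stripes in the wrist view. I'll release and lift.

>>> step_arm:
  targets:
    - [[0.3,0,0,0,0],[0.5,0,0,0,0],[0.6,0,0,0,0],[0.6,0,0,0,0],[0.6,0,0,-0.5,0],[0.6,0,0,-0.7,0],[0.6,0,0,-0.8,0],[0.6,0,0,-0.5,0],[0.6,0,0,0,0],[0.6,0,0,0,0]]

```text
time: 6.18
eef_pos: [0.5274, -0.0534, 0.3103]
tcp_rot: [0.999, -0.039, 0.001, 0.0]
contact_force: [-0.4, 0.6, -0.3]
opening: 0.596
```

```bash
python3 m.py 3
```

```text
[ 0.5273912  -0.05336156  0.3102521 ] -4.462359974147901 [-0.39605368  0.58520998 -0.31908905]
scene [267.18032787 225.35245902] 122 station xy 0.05822998942304885 -0.00012477622356268323
wrist [241.48060837 134.42053232] 1315 station xy 0.0640543213395441 -0.0013971903417441293
```

View pics/wrist3.png

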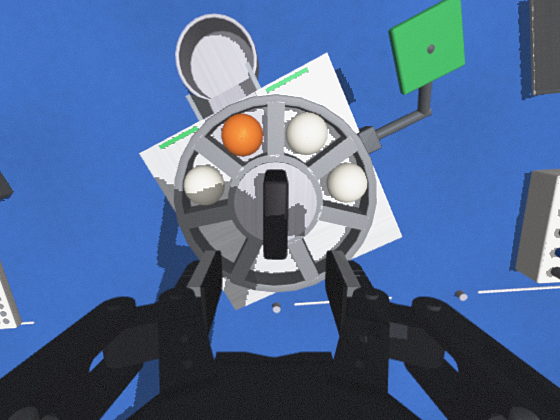

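Orange, at (241,134), sits in front of the chute with the flap shut. Next I close the jaws and move over the paddle.

>>> step_arm:
  targets:
    - [[0,0.5,0.5,0,0],[0,0.6,0.6,0,0],[0,0.6,0.6,0,0],[0,0.6,0.6,0,0],[0,0.4,0.35,0,0],[0,0.3,0.2,0.3,0],[0,0,0,0.5,0],[0,0,0,0.6,0],[0,0,0,0.3,0],[0,0,0,0,0]]

```text
time: 7.17
eef_pos: [0.635, -0.1754, 0.2346]
tcp_rot: [0.999, -0.039, -0.005, -0.002]
contact_force: [-0.5, -0.0, -1.3]
opening: -0.001
```

```bash
python3 m.py 4
```

```text
[ 0.63504892 -0.17540021  0.23460483] -4.483355160523586 [-0.49165419 -0.03505604 -1.32757187]
scene [267.35042735 225.52991453] 117 station xy 0.058820107320582606 0.00026243618243492107
wrist [101.52238806 291.92537313] 67 station xy 0.06568398202860802 -0.018634916929284148
top [279.53409091 179.81818182] 88 station xy 0.06344738684460291 0.0014069248435501305
```

View pics/wrist4.png

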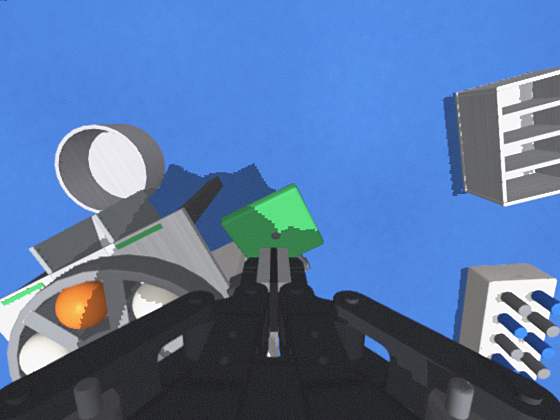

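View pics/scene4.png

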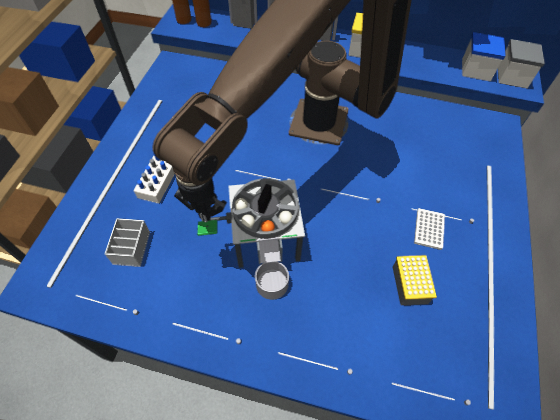

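>>> step_arm:
  targets:
    - [[0,0.05,0,0.2,0],[0,0,0,0,0]]

```text
time: 7.48
eef_pos: [0.6401, -0.1766, 0.2337]
tcp_rot: [0.999, -0.039, 0.001, 0.0]
contact_force: [-0.1, -0.4, -1.0]
opening: -0.0
```

>>> step_arm:
  targets:
    - [[0,0,0,0.3,0],[0,0,0,0.3,0],[0,0,0,0.1,0],[0,0.07,-0.03,0.13,0],[0,0.07,-0.03,0.13,0],[0,0.06,-0.03,0.13,0],[0,0.06,-0.03,0.13,0],[0,0.05,-0.02,0.13,0],[0,0.03,-0.02,0.13,0]]

```text
time: 8.23
eef_pos: [0.6546, -0.1713, 0.1743]
tcp_rot: [0.999, -0.039, 0.001, 0.0]
contact_force: [0.4, 0.9, 2.6]
opening: 0.003
```

>>> step_arm:
  targets:
    - [[0,0.02,-0.01,0.13,0],[0,0.02,0,0.13,0],[0,0,0,0.1,0],[0,0,0,0,0],[0,0,0,0,0],[0,0,0,0,0],[0,0,0,0,0]]

```text
time: 8.82
eef_pos: [0.657, -0.1705, 0.1611]
tcp_rot: [0.999, -0.039, 0.002, -0.0]
contact_force: [3.4, 2.9, 5.1]
opening: 0.005
```

```bash
python3 m.py 5
```

```text
[ 0.65703101 -0.17049918  0.16111465] -4.483923044516941 [3.41284464 2.92971655 5.11673182]
```

View pics/wrist5.png

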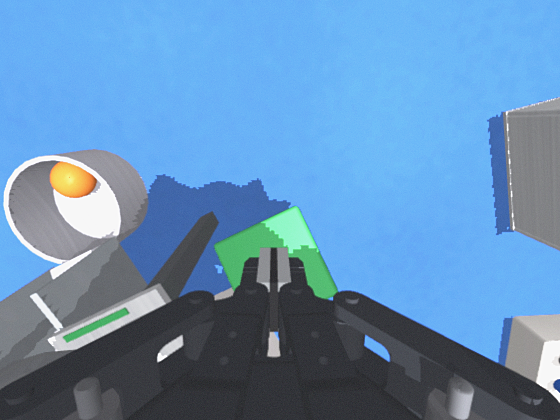

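View pics/scene5.png

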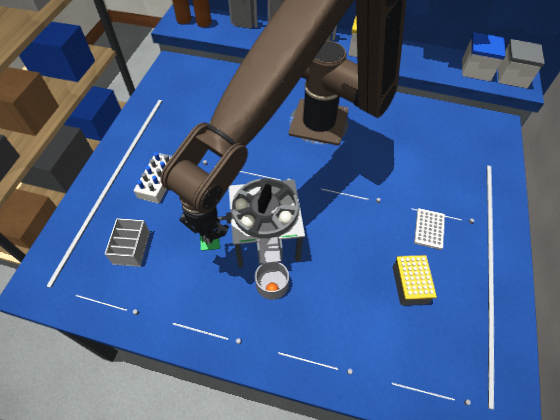

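The orange ball is in the jar, at wrist (73,178) and scene (272,288). I'll go up along the paddle's path and clear it.

>>> step_arm:
  targets:
    - [[0,0,0,-0.15,0],[0,-0.03,0.01,-0.2,0],[0,-0.06,0.03,-0.25,0],[0,-0.1,0.05,-0.25,0],[0,-0.1,0.05,-0.3,0],[0,0,0,-0.5,0],[0,0,0,-0.8,0],[0,0,0,-0.9,0],[0,0,0,-0.5,0],[0,0,0,0,0]]

```text
time: 9.8
eef_pos: [0.6446, -0.177, 0.3216]
tcp_rot: [0.999, -0.039, 0.005, 0.002]
contact_force: [-0.0, -0.9, 0.6]
opening: -0.001
```

>>> step_arm:
  targets:
    - [[0,-0.6,0.3,0,0],[0,-0.6,0.3,0,0],[0,-0.4,0.3,0,0],[0,0,0,0,0],[0,0,0,0,0],[0,0,0,0,0],[0,0,0,0,0]]

```text
time: 10.38
eef_pos: [0.577, -0.2063, 0.3132]
tcp_rot: [0.999, -0.039, -0.0, -0.0]
contact_force: [-0.9, 0.8, -0.4]
opening: 0.002
```

```bash
cat > e.py <<'E'
from h import *
s=get_state();print(s['time'],s['eef_pos'],s['contact_force'])
for n in('scene','top','wrist'):
    c=read_camera(n);save(n+'6',c);h=cv2.cvtColor(c['pixels'],cv2.COLOR_RGB2HSV)
    for nm,m,z in(('orange',(h[:,:,0]<16)&(h[:,:,1]>150)&(h[:,:,2]>90),.024),('green',(h[:,:,0]>50)&(h[:,:,0]<75)&(h[:,:,1]>150)&(h[:,:,2]>60),.2)):
        nn,l,st,ce=cv2.connectedComponentsWithStats(m.astype(np.uint8))
        for i in range(1,nn):
            if st[i,4]>50:
                p=onplane(c,*ce[i],z)
                if .45<p[0]<.75 and abs(p[1])<.3:
                    vs,us=np.nonzero(l==i);D=np.median([bydepth(c,u,v) for u,v in zip(us,vs)],0)
                    print(n,nm,ce[i].round(1),st[i,4],p.round(3),'depth',D.round(3))
E
python3 e.py
```

```text
10.3833 [ 0.57704641 -0.20630497  0.31324162] [-0.86222394  0.84229285 -0.3538091 ]
scene orange [271.7 286.6] 70 [0.683 0.007 0.024] depth [0.689 0.009 0.039]
scene green [207.2 227.2] 249 [ 0.639 -0.175  0.2  ] depth [ 0.641 -0.174  0.202]
top orange [266.2 153.2] 69 [0.691 0.012 0.024] depth [0.687 0.013 0.035]
top green [331.  158.7] 193 [ 0.642 -0.169  0.2  ] depth [ 0.643 -0.167  0.203]
wrist orange [102.4  97.8] 636 [0.692 0.009 0.024] depth [0.69  0.003 0.036]
wrist green [230.3 132.6] 3390 [ 0.64  -0.177  0.2  ] depth [ 0.641 -0.178  0.2  ]
wrist green [127.6 151.5] 118 [ 0.632 -0.092  0.2  ] depth [ 0.629 -0.074  0.16 ]
wrist green [ 27.1 205. ] 61 [0.594 0.002 0.2  ] depth [0.586 0.035 0.161]
```

View pics/wrist6.png

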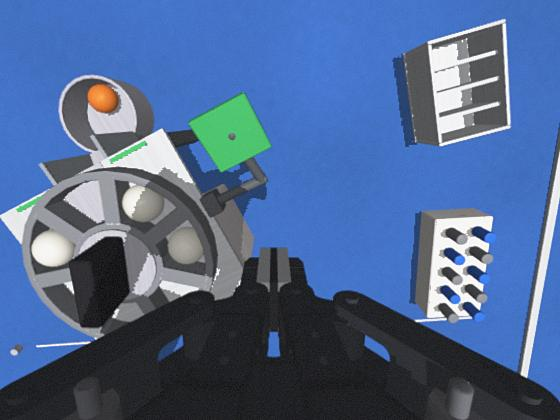

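View pics/scene6.png

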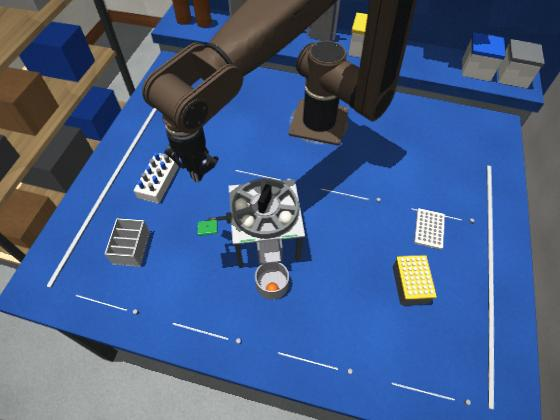

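The ball is about 22 mm from the jar's middle, the paddle is back at its start position and the white balls are in the wheel. I'll let it settle and confirm it is at rest.

>>> step_arm:
  targets:
    - [[0,0,0,0,0],[0,0,0,0,0],[0,0,0,0,0],[0,0,0,0,0],[0,0,0,0,0],[0,0,0,0,0],[0,0,0,0,0],[0,0,0,0,0],[0,0,0,0,0],[0,0,0,0,0]]

```text
time: 11.37
eef_pos: [0.5768, -0.2067, 0.3138]
tcp_rot: [0.999, -0.039, 0.0, -0.0]
contact_force: [-0.6, 0.3, -0.3]
opening: -0.0
```

```bash
python3 e.py
```

```text
11.3667 [ 0.57677132 -0.2066559   0.31375461] [-0.64393168  0.27389325 -0.25700384]
scene orange [271.7 286.6] 70 [0.683 0.007 0.024] depth [0.69  0.009 0.04 ]
scene green [207.2 227.1] 249 [ 0.639 -0.176  0.2  ] depth [ 0.641 -0.174  0.203]
top orange [266.2 153.2] 68 [0.691 0.012 0.024] depth [0.686 0.013 0.037]
top green [331.1 158.9] 200 [ 0.641 -0.17   0.2  ] depth [ 0.643 -0.167  0.202]
wrist orange [101.9  97.8] 645 [0.692 0.009 0.024] depth [0.69  0.002 0.036]
wrist green [229.7 132.3] 3392 [ 0.64  -0.177  0.2  ] depth [ 0.641 -0.178  0.2  ]
wrist green [127.3 151.1] 117 [ 0.632 -0.093  0.2  ] depth [ 0.63  -0.075  0.16 ]
wrist green [ 26.9 204.6] 64 [0.594 0.002 0.2  ] depth [0.586 0.035 0.161]
```

```bash
python3 -c "
from plant import *
print(sign_off())"
```

```text
the job is handed in; nothing more can be done
None
```

The orange ball is in the steel jar and the job is handed in, at about 11.5 s on the robot's clock; no verdict was reported.

I gripped the black bar and turned the wheel about 26° clockwise. I then let go and pressed the green paddle fully down with closed fingers. I held it down for just over half a second rather than the suggested second, and the ball was out by then.

What the checks showed:
- **Before tipping:** the camera views put the orange ball within about 4 mm of the drop point, with the flap shut.
- **Orange ball:** it lies still against the jar's far wall, roughly 22 mm from the jar's middle (limit 32 mm). Two looks about 1 s apart agreed.
- **Paddle:** it is back at its start position in the scene view. The top view reads a few mm off, probably because the arm partly hides it.
- **White balls:** all three are in their pockets by eye; I did not measure their heights.
- **Jar and other items:** they look unmoved by eye; I did not measure them.
- **Forces:** contact force was about 7 N with the paddle held fully down, and the robot was touching nothing when I handed in.

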